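# Take the filter carrier off the T-slot optical rail

## Robot

A 6-joint arm with a two-finger parallel gripper is mounted at the origin on the work surface. World frame = base frame: x ahead of the robot, y to its left, z up, the work surface at z = 0. Lengths are in m, angles in rad, forces in N, time in s.
With the tool pointing down it reaches from about 0.35 to 0.775 m from the base axis. Payload 7.3 kg.
Tool frame: the origin (TCP) lies midway between the tips of the shut fingers; the grasp point (between the pads) lies 19 mm behind it (robot.grip_depth is the z of the grasp point in the tool frame, in m); z points along the fingers, y is the line along which they close (so a half turn about z gives the same grasp; the last joint's range is limited). The gripper opens to 92 mm and grips with 3 to 60 N. Pads are 19 mm wide; open, the fingers measure 130 mm over their backs; the gripper's body (75 mm by 190 mm) begins 47 mm behind the grasp point.
Start: joints at [-0.146, 0.342, 1.524, -0, 1.275, -0.146], TCP at [0.525, 0, 0.227] pointing down, gripper open.
Joint ranges: [-2.53, 2.53], [-0.77, 2.02], [0.04, 2.7], [-1, 4.14], [0.28, 2.66], [-3.11, 3.11]. Speed limits (rad/s): [2.57, 2.57, 3.14, 3.14, 3.14, 3.14].

## Interface

Orientations are given as [roll, pitch, yaw] about the fixed x, y, z axes, in that order (R = Rz(yaw) Ry(pitch) Rx(roll)).
In Python, from cell import robot, viewer gives the robot as it stands.
- The arm moves only by the tool step_arm, never from a script. Its argument "increments" is a list of rows, each an object with "delta_pos": the shift along the tool's x, y, z in cm, a list of three; "dr": the turn, a rotation vector about the tool's x, y, z in degrees, a list of three; "fingers": the closure, from -1 (fully open) to 1 (shut), so that 0 is half open. In form: [{"delta_pos": [tx, ty, tz], "dr": [wx, wy, wz], "fingers": fingers}, ...]. A call has exactly 5 rows; each row is the pose to reach, as a shift and turn from the pose commanded when the call began, along the tool's axes at that moment; what a row does not reach only later rows make up. A row lasts 1/8 s, in which the tool goes at most 62.5 mm and 10.7 degrees, less where a joint would pass 70% of its speed; a pose out of reach is approached as far as the arm can. A call with a gripper value outside its range is refused whole. The fingers move at their own pace and stop on an object; "newtons" is the grip in N (left out, the last holds). Time passes only in rows, so rows that repeat a pose let the fingers close, or fill a call up. It gives the time, the measured TCP pose, the force, the opening and the grip force at its end, in the units of the state.
- robot.observe(): the state, without advancing time (a new reading comes with each control period).
- viewer.read_camera(name): name is "scene" or "side" or "wrist"; returns the picture (480x640x3 uint8, red, green, blue); there is no depth.
- viewer.camera_params(name): a dict with "K" (3x3 intrinsics, pixels), "T" (4x4, takes a point from camera to world coordinates). Camera axes: x right, y down, z forward; pixel columns grow to the right and rows downward; lengths in m; the calibration is good to about 2 mm. The wrist camera is an equidistant fisheye: a pixel r from the principal point sees the ray r / f radians off the axis. A picture is of the moment at which its call begins: read the wrist's pose just before it. camera_params takes no time and is no camera call; for the wrist camera it gives the pose at the moment of the call.
- robot.hand_in(): hands the job in; it is judged then, once.
The state is a dict: "time": time; "qpos": joint angles; "qvel": joint speeds; "joint_efforts": joint torques, N m; "tool_pos": TCP position; "tool_rot": TCP orientation; "contact_force": force on the tool from outside, world axes, zero at the start; "torque": the same for the moment, N m; "opening": finger opening in m; "grip_force": force on a finger pad.
Only numpy, scipy, OpenCV 4.12 (cv2) and the standard library are available. Lean on these libraries where they do the work, as an engineer would, in place of code of your own. Each camera call takes 0.05 s, during which the arm holds its last target. There are 200 camera calls.

## Task

Take the orange filter carrier off the optical rail: slide it along the T-slot into the grey loading block, easing it up to the orange stop plate without ramming it, lift it out through the wide mouth there without forcing it, and set it down gently, standing upright on its foot in the blue accessory tray. Leave the iris carrier, the slide box and the objective canister where they are.

Things in the scene. Friction and masses are not known exactly. Their poses are not given: they have to be found in the camera images.
- filter_carrier: Loose carrier, 118 mm tall, 0.26-0.44 kg, slides easily in the rail's T-slot with 1 mm side play. Origin: centre of the foot's underside (25.5 mm above the bench in the slot); z up, x along slot. T-foot 50 (x) x 32 x 7 mm, neck 12 mm wide, black saddle 52 (x) x 54 mm at z 14.5-28.5 riding on the rail, post, black frame 12 (x) x 52 mm at z 36-88 with round orange filter.
- grip_tab (a point): Centre of the carrier's plain aluminium grip tab, 12 mm thick along the slot (x), 24 mm wide (y), 30 mm tall, its top 15 mm above this point. Grip it across the 12 mm, closing along the slot. The frame below it is just as thick, so fingertips may overlap it. Axes as the carrier's.
- rail: Aluminium T-slot rail fixed on the bench, 60 mm wide, 40 mm high. Origin on the bench under the slot's middle line; x along the slot towards the loading end (roughly to the robot's right), z up. Slot 14 mm wide; the carrier's foot catches under its 6 mm lips when raised 1.5 mm. A black lamp head 112 mm above the bench closes the other end (x -210 to -144 mm).
- nearest_stop (a point): Point on the slot line at the rail's top, where the grey loading block's stop face is when nearest. The block is clamped 0 to 50 mm farther along the rail's +x, not measured: feel or look. It has a top mouth 38 mm wide, 57 mm long, ending at an orange stop plate 13 mm above the rail's top. Saddle against it, the foot is in the mouth with 1 mm free ahead, 6 behind: back off 1 to 3 mm, lift.
- tray_floor (a point): Centre of the inner floor of the blue, rubber-lined, open accessory tray fixed on the bench; 5 mm above the bench, axes along the tray's sides. Inside 102 x 102 mm, walls 5 mm thick, 26 mm high from the bench.
- iris_carrier: Bystander: loose carrier with a round aluminium iris, in the same slot between the filter carrier and the lamp, same foot and saddle, 104 mm tall, at least 85 mm from the filter carrier. Origin at the centre of the foot's underside.
- slide_box: Bystander: loose blue and white microscope-slide box 77 x 97 x 34 mm; origin at the centre of its underside.
- objective_can: Bystander: loose grey objective canister, 42 mm across, 60 mm tall, standing; origin at the centre of its underside.
- tray: The blue accessory tray itself, 112 x 112 x 26 mm outside, fixed; origin at the centre of its underside.
Things that resemble listed ones, but are neither listed nor needed, are in the scene too. Leave any turquoise look-alike of the filter_carrier alone.

How it is judged:
On the way, in this order (a step that is already met when the one before it is completed fails the run):
1. the filter carrier has been slid along the slot to the loading end, still seated in the slot (x of filter_carrier in the frame of rail above 0.088 m and z of filter_carrier in the frame of rail below 0.03 m), for 0.1 s.
2. it has been lifted out, its foot clear above the rail's top (z of filter_carrier in the frame of rail above 0.045 m), for 0.1 s.
At the end, for the whole second after the job is handed in: The filter carrier stands on its foot on the tray's floor (within 4 mm in height), inside the walls (origin within 35 mm of the centre along each side), upright within 0.08 rad, released and at rest; the iris carrier, slide box and objective canister are within 20 mm of where they were (x of filter_carrier in the frame of tray_floor between -0.035 and 0.035 m and y of filter_carrier in the frame of tray_floor between -0.035 and 0.035 m and z of filter_carrier in the frame of tray_floor below 0.004 m and angle between filter_carrier's own z axis and vertical below 0.08 rad and linear speed of filter_carrier below 0.01 m/s and distance of each of iris_carrier, slide_box, objective_can from where it was at the start of the episode below 0.02 m); the robot touches nothing.
It fails at once if the carrier is rammed or wrenched in the rail or loading block (over 45 N) (contact force between filter_carrier and rail above 45 N).
It fails at once if the carrier is dropped or pressed hard onto the tray (over 45 N) (contact force between filter_carrier and tray above 45 N).
It fails at once if the filter carrier is tipped over (angle between filter_carrier's own z axis and vertical above 0.5 rad).
It fails at once if a bystander is pushed away or knocked over (distance of any of iris_carrier, slide_box, objective_can from where it was at the start of the episode above 0.03 m or angle between objective_can's own z axis and vertical above 0.4 rad).
It also fails if it takes over 48 s, if anything falls off the work surface, if the arm or the gripper's body presses on something with over 40 N, if the wrist force passes 120 N, or if a joint passes its speed limit or range.

## Working session

There is one attempt and no reset: what is moved stays moved. The work goes in short steps, Python scripts to look and compute and a tool call to move; the robot and the scene stay as the last step left them, time stands still between calls to the robot, and variables do not carry over. Pictures are saved under pics/ and viewed, at most 10 in all, crops included, and the job is handed in when it is done.

Besides the shell and the picture viewer there is one more tool, called after "Call:" as a command line: name --argument value ..., lists and objects as JSON in quotes. step_arm: Moves the arm, as the interface text tells. Its arguments: {"type":"object","properties":{"increments":{"type":"array"},"newtons":{"type":"number"}},"required":["increments"]}

```bash
mkdir -p pics; ls; python3 - <<'E'
from cell import robot, viewer
import cv2,numpy as np
np.set_printoptions(precision=4,suppress=True)
s=robot.observe();print(s)
for n in ["scene","side","wrist"]:
    p=viewer.camera_params(n);print(n,p["K"],p["T"])
    im=viewer.read_camera(n);cv2.imwrite(f"pics/{n}0.png",im[:,:,::-1])
E
```

```text
pics
{'time': 0.0, 'qpos': array([-0.146 ,  0.3427,  1.525 ,  0.    ,  1.2754, -0.146 ]), 'qvel': array([-0.0002, -0.0002,  0.001 , -0.0012, -0.0005, -0.0009]), 'joint_efforts': array([  0.0008, -43.1246, -24.422 ,   0.0718,   0.0559,  -0.0001]), 'tool_pos': array([0.5246, 0.0001, 0.2261]), 'tool_rot': array([-3.1401, -0.0002,  1.5708]), 'contact_force': array([-0.3419,  0.2727, -0.4239]), 'torque': array([-0.0707, -0.0237, -0.0081]), 'grip_force': 0.0, 'opening': 0.09186489737214537}
scene [[498.6313   0.     311.0236]
 [  0.     498.6313 240.7994]
 [  0.       0.       1.    ]] [[-0.4598  0.6894 -0.5597  0.9728]
 [ 0.888   0.3605 -0.2855  0.1656]
 [ 0.005  -0.6283 -0.7779  0.7544]
 [ 0.      0.      0.      1.    ]]
side [[543.4612   0.     319.4741]
 [  0.     543.4612 237.6219]
 [  0.       0.       1.    ]] [[ 0.9476 -0.216   0.2352  0.3422]
 [-0.3191 -0.6689  0.6714 -0.5786]
 [ 0.0123 -0.7113 -0.7028  0.6693]
 [ 0.      0.      0.      1.    ]]
wrist [[371.6483   0.     320.637 ]
 [  0.     371.6483 240.2297]
 [  0.       0.       1.    ]] [[ 1.     -0.0005 -0.0017  0.5243]
 [-0.001  -0.9606 -0.2779  0.0752]
 [-0.0015  0.2779 -0.9606  0.3852]
 [ 0.      0.      0.      1.    ]]
```

View pics/scene0.png

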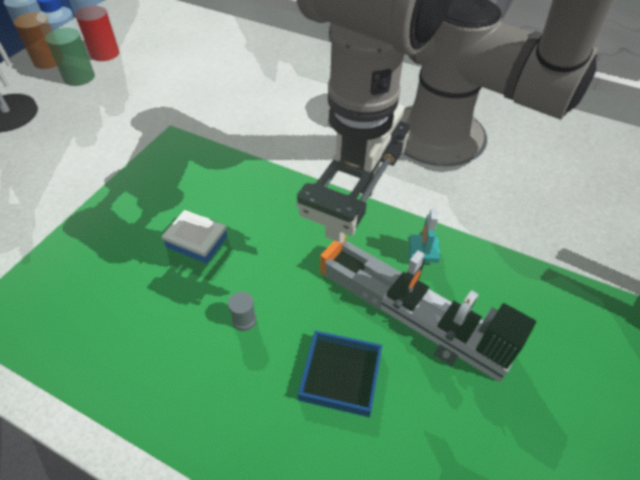

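View pics/side0.png

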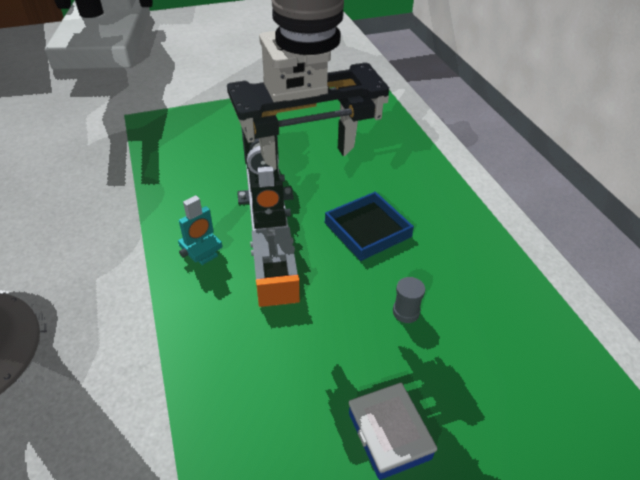

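Two candidates. In side, (267,195) has a black frame and saddle, an aluminium tab, and sits in the rail slot. (200,228) is turquoise and stands off the rail. The black one in the slot fits, so I'll confirm it in an enlarged crop.

```bash
python3 - <<'E'
import cv2,numpy as np
a=cv2.imread("pics/side0.png")[140:310,170:310];b=cv2.imread("pics/scene0.png")[200:385,300:540]
a=cv2.resize(a,None,fx=2.4,fy=2.4,interpolation=cv2.INTER_CUBIC);b=cv2.resize(b,None,fx=1.9,fy=1.9,interpolation=cv2.INTER_CUBIC)
o=np.zeros((430,800,3),np.uint8);o[:a.shape[0],:a.shape[1]]=a;o[:b.shape[0],340:340+b.shape[1]]=b
cv2.imwrite("pics/crop0.png",o)
E
```

```text
(no output)
```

View pics/crop0.png

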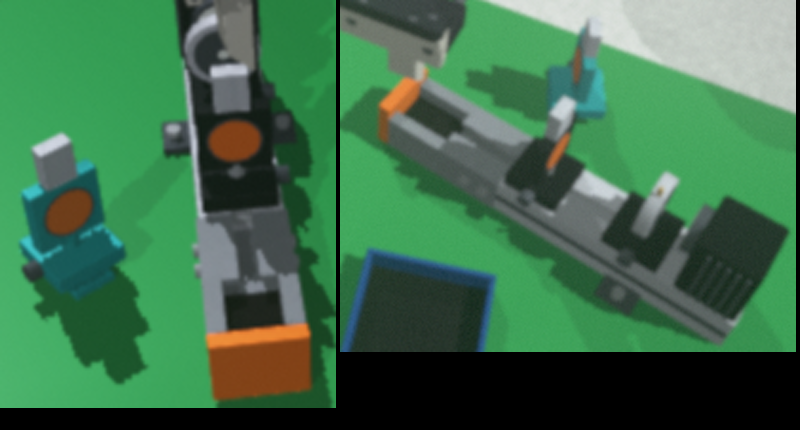

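View pics/wrist0.png

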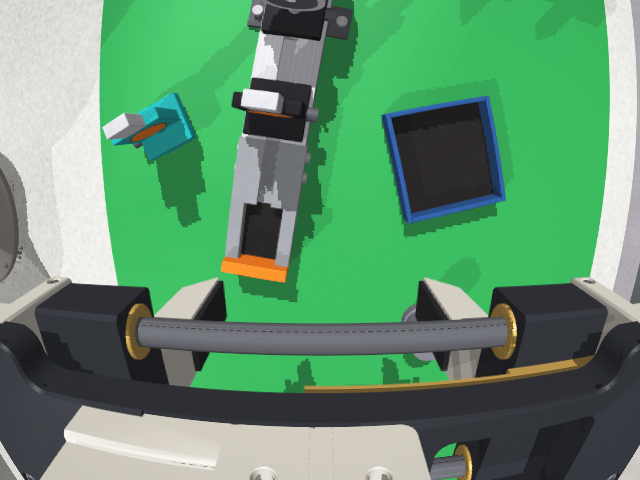

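The wrist view shows the filter carrier (black frame, tab near (263,98)) in the rail. The stop plate is near (255,265), and the tray corners are (383,115), (489,97), (505,201) and (408,222). The turquoise look-alike at (150,125) is off the rail. The crop confirms the target.

```bash
cat > h.py <<'E'
from cell import robot, viewer
import cv2,numpy as np
np.set_printoptions(precision=4,suppress=True)
def ray(n,uv,p=None):
    p=p or viewer.camera_params(n);K,T=p["K"],p["T"]
    d=np.array([(uv[0]-K[0,2])/K[0,0],(uv[1]-K[1,2])/K[1,1]])
    if n=="wrist":
        r=np.hypot(*d);d=np.append(d*np.sin(r)/max(r,1e-9),np.cos(r))
    else: d=np.append(d,1)
    return T[:3,3],T[:3,:3]@d
def at(n,uv,z,p=None):
    o,d=ray(n,uv,p);return o+d*(z-o[2])/d[2]
E
python3 - <<'E'
from h import *
for name,uv,z in [("tab top",(262,97),.1435),("railR far",(317,92),.04),("railL far",(262,30),.04),("railL near",(230,255),.04),("railL2",(240,160),.04),("railR near",(287,262),.04),("railR2",(306,140),.04),
 ("plateL",(224,260),.053),("plateR",(288,269),.053),("t",(383,115),.026),("t",(489,97),.026),("t",(505,201),.026),("t",(408,222),.026)]:
    print(name,at("wrist",uv,z))
im=cv2.imread("pics/wrist0.png")[0:290,210:350]
cv2.imwrite("pics/w0c.png",cv2.resize(im,None,fx=2.05,fy=2.05,interpolation=cv2.INTER_CUBIC)) 
E
```

```text
tab top [0.4863 0.1012 0.1435]
railR far [0.5206 0.1158 0.04  ]
railL far [0.4698 0.1777 0.04  ]
railL near [ 0.4332 -0.04    0.04  ]
railL2 [0.4482 0.0537 0.04  ]
railR near [ 0.4906 -0.0471  0.04  ]
railR2 [0.5105 0.0711 0.04  ]
plateL [ 0.4302 -0.0409  0.053 ]
plateR [ 0.4926 -0.0496  0.053 ]
t [0.5837 0.0961 0.026 ]
t [0.6949 0.1225 0.026 ]
t [0.7204 0.0146 0.026 ]
t [ 0.6122 -0.0096  0.026 ]
```

View pics/w0c.png

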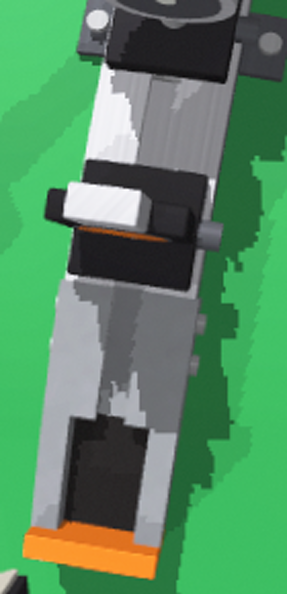

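```bash
python3 - <<'E'
from h import *
f=lambda c,z:at("wrist",(c[0]/2.05+210,c[1]/2.05),z)
for n,c,z in [("L",(92,140),.04),("L",(40,500),.04),("R",(238,95),.04),("R",(163,530),.04),("mL",(72,420),.04),("mL",(62,525),.04),("mR",(148,430),.04),("mR",(136,528),.04),("pl",(32,527),.053),("pr",(158,547),.053),("tab",(68,181),.1435),("tab",(146,192),.1435),("tab",(141,227),.1435),("tab",(64,215),.1435)]: print(n,f(c,z))
E
```

```text
L [0.4634 0.1401 0.04  ]
L [ 0.4336 -0.0285  0.04  ]
R [0.529  0.1597 0.04  ]
R [ 0.4932 -0.0435  0.04  ]
mL [0.4516 0.0105 0.04  ]
mL [ 0.4437 -0.0411  0.04  ]
mR [0.4873 0.0054 0.04  ]
mR [ 0.4801 -0.0425  0.04  ]
pl [ 0.4321 -0.0378  0.053 ]
pr [ 0.4918 -0.0474  0.053 ]
tab [0.4739 0.1076 0.1435]
tab [0.4988 0.1029 0.1435]
tab [0.4972 0.0917 0.1435]
tab [0.4726 0.0966 0.1435]
```

The enlarged crop shows the tab top centred near wrist pixel (261,99), the rail at 10° and the mouth open in front of the plate. The slot line runs along (-0.174, -0.985). Contact should come about 118 mm along it. I'll move above the tab and turn by -80°.

Call:
step_arm --increments '[{"delta_pos": [2,-0.8,0],"dr": [0,0,-10],"fingers": -1},{"delta_pos": [4,-1.6,0],"dr": [0,0,-20],"fingers": -1},{"delta_pos": [6,-2.4,0],"dr": [0,0,-30],"fingers": -1},{"delta_pos": [8,-3.1,0],"dr": [0,0,-40],"fingers": -1},{"delta_pos": [10,-3.8,0],"dr": [0,0,-50],"fingers": -1}]' --newtons 20

```text
time: 0.78
tool_pos: [0.4866, 0.1006, 0.2265]
tool_rot: [-3.141, -0.0, 2.449]
contact_force: [-0.0, 0.1, -0.7]
opening: 0.0919
grip_force: 0.0
```

Call:
step_arm --increments '[{"delta_pos": [0,0,1],"dr": [0,0,-10],"fingers": -1},{"delta_pos": [0,0,2],"dr": [0,0,-20],"fingers": -1},{"delta_pos": [0,0,3],"dr": [0,0,-30],"fingers": -1},{"delta_pos": [0,0,3],"dr": [0,0,-30],"fingers": -1},{"delta_pos": [0,0,3],"dr": [0,0,-30],"fingers": -1}]'

```text
time: 1.4
tool_pos: [0.4872, 0.1, 0.197]
tool_rot: [3.142, 0.0, 2.964]
contact_force: [-0.1, 0.9, -0.1]
opening: 0.0918
grip_force: 0.0
```

```bash
python3 - <<'E'
from h import *
p=viewer.camera_params("wrist")
im=viewer.read_camera("wrist");s=robot.observe()
print(s["time"],s["tool_pos"],s["tool_rot"],s["contact_force"],s["opening"],p["T"].tolist())
cv2.imwrite("pics/wrist1.png",im[:,:,::-1])
E
```

```text
1.45 [0.4872 0.1    0.1971] [3.1414 0.0007 2.9643] [ 0.5192  0.017  -0.0047] 0.09173787983139824 [[0.17796231527995668, 0.9454485366562546, 0.272867145099485, 0.41299678174192905], [0.9840368790532799, -0.17072599867208152, -0.05023996457502852, 0.11362562095532953], [-0.0009137851372134544, 0.2774521542752309, -0.9607390213188781, 0.3560444088446729], [0.0, 0.0, 0.0, 1.0]]
```

View pics/wrist1.png

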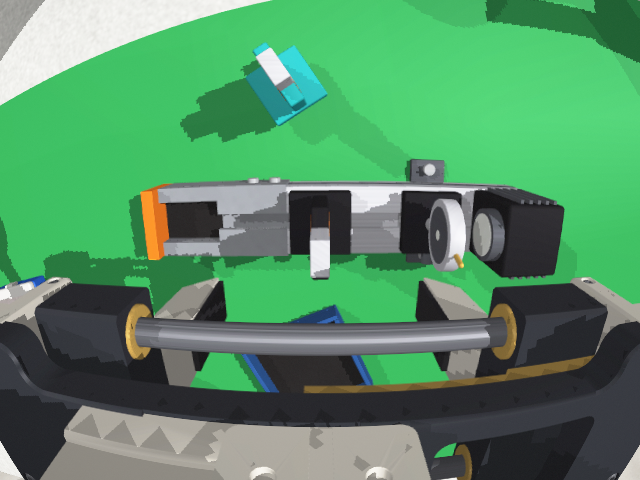

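The tab is centred between the fingers at (320,265). The iris at (445,235) clears. Descending to grasp.

Call:
step_arm --increments '[{"delta_pos": [0,0,2],"dr": [0,0,0],"fingers": -0.4},{"delta_pos": [0,0,4.5],"dr": [0,0,0],"fingers": -0.4},{"delta_pos": [0,0,7],"dr": [0,0,0],"fingers": -0.4},{"delta_pos": [0,0,8.7],"dr": [0,0,0],"fingers": -0.4},{"delta_pos": [0,0,8.7],"dr": [0,0,0],"fingers": -0.4}]'

```text
time: 2.08
tool_pos: [0.4865, 0.1, 0.1091]
tool_rot: [-3.141, -0.002, 2.965]
contact_force: [0.2, 0.3, -0.1]
opening: 0.0647
grip_force: 0.0
```

Call:
step_arm --increments '[{"delta_pos": [0,0,0],"dr": [0,0,0],"fingers": 0},{"delta_pos": [0,0,0],"dr": [0,0,0],"fingers": 0.4},{"delta_pos": [0,0,0],"dr": [0,0,0],"fingers": 0.7},{"delta_pos": [0,0,0],"dr": [0,0,0],"fingers": 1},{"delta_pos": [0,0,0],"dr": [0,0,0],"fingers": 1}]' --newtons 20

```text
time: 2.7
tool_pos: [0.487, 0.1, 0.1098]
tool_rot: [3.142, 0.0, 2.967]
contact_force: [0.6, 0.6, 0.9]
opening: 0.0188
grip_force: 0.0
```

Call:
step_arm --increments '[{"delta_pos": [0,0,0],"dr": [0,0,0],"fingers": 1},{"delta_pos": [0,0,0],"dr": [0,0,0],"fingers": 1},{"delta_pos": [0,0,0],"dr": [0,0,0],"fingers": 1},{"delta_pos": [0,0,0],"dr": [0,0,0],"fingers": 1},{"delta_pos": [0,0,0],"dr": [0,0,0],"fingers": 1}]'

```text
time: 3.32
tool_pos: [0.487, 0.1, 0.1097]
tool_rot: [-3.142, -0.0, 2.967]
contact_force: [-0.8, -0.2, 0.2]
opening: 0.0117
grip_force: 20.0
```

Call:
step_arm --increments '[{"delta_pos": [0,-0.5,0],"dr": [0,0,0],"fingers": 1},{"delta_pos": [0,-1.5,0],"dr": [0,0,0],"fingers": 1},{"delta_pos": [0,-2.5,0],"dr": [0,0,0],"fingers": 1},{"delta_pos": [0,-3.5,0],"dr": [0,0,0],"fingers": 1},{"delta_pos": [0,-4.2,0],"dr": [0,0,0],"fingers": 1}]'

```text
time: 3.95
tool_pos: [0.4796, 0.0578, 0.1097]
tool_rot: [-3.142, -0.0, 2.966]
contact_force: [0.0, 0.1, -1.5]
opening: 0.0118
grip_force: 20.0
```

Call:
step_arm --increments '[{"delta_pos": [0,-1,0],"dr": [0,0,0],"fingers": 1},{"delta_pos": [0,-2.2,0],"dr": [0,0,0],"fingers": 1},{"delta_pos": [0,-3.4,0],"dr": [0,0,0],"fingers": 1},{"delta_pos": [0,-4.4,0],"dr": [0,0,0],"fingers": 1},{"delta_pos": [0,-5,0],"dr": [0,0,0],"fingers": 1}]'

```text
time: 4.58
tool_pos: [0.4709, 0.0087, 0.1097]
tool_rot: [-3.142, 0.0, 2.966]
contact_force: [0.8, 0.5, -1.1]
opening: 0.0121
grip_force: 20.0
```

```bash
python3 - <<'E'
from h import *
p=viewer.camera_params("wrist")
im=viewer.read_camera("wrist");s=robot.observe()
print(s["time"],s["tool_pos"],s["contact_force"],s["grip_force"])
cv2.imwrite("pics/wrist2.png",im[:,:,::-1]);cv2.imwrite("pics/side2.png",cv2.resize(viewer.read_camera("side")[130:330,180:400,::-1],None,fx=2.8,fy=2.8,interpolation=cv2.INTER_CUBIC))
E
```

```text
4.625 [0.4709 0.0083 0.1097] [ 0.0029 -0.5489 -1.1624] 19.997527096420527
```

View pics/side2.png

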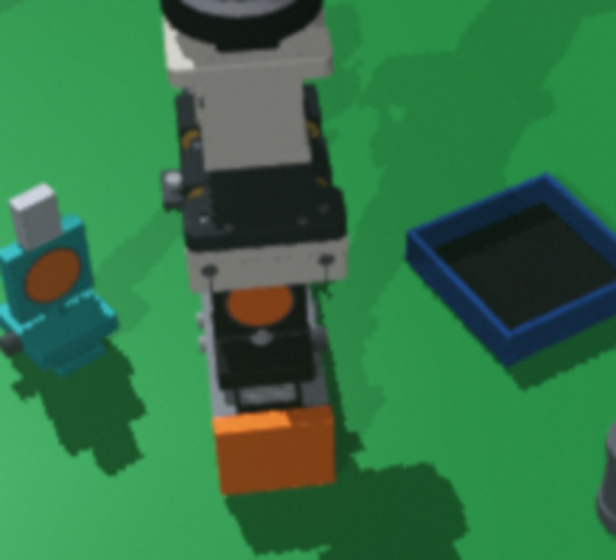

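The side crop shows the carrier still seated. There is a gap of roughly 2–3 cm between the saddle's front edge (265,385) and the plate (272,415).

Call:
step_arm --increments '[{"delta_pos": [0,-0.6,0],"dr": [0,0,0],"fingers": 1},{"delta_pos": [0,-1.1,0],"dr": [0,0,0],"fingers": 1},{"delta_pos": [0,-1.4,0],"dr": [0,0,0],"fingers": 1},{"delta_pos": [0,-1.6,0],"dr": [0,0,0],"fingers": 1},{"delta_pos": [0,-1.7,0],"dr": [0,0,0],"fingers": 1}]'

```text
time: 5.3
tool_pos: [0.4681, -0.0074, 0.1097]
tool_rot: [3.142, 0.0, 2.967]
contact_force: [0.0, -0.4, -1.9]
opening: 0.012
grip_force: 20.0
```

Call:
step_arm --increments '[{"delta_pos": [0,-0.06,0],"dr": [0,0,0],"fingers": 1},{"delta_pos": [0,-0.12,0],"dr": [0,0,0],"fingers": 1},{"delta_pos": [0,-0.18,0],"dr": [0,0,0],"fingers": 1},{"delta_pos": [0,-0.24,0],"dr": [0,0,0],"fingers": 1},{"delta_pos": [0,-0.3,0],"dr": [0,0,0],"fingers": 1}]'

```text
time: 5.92
tool_pos: [0.4675, -0.0103, 0.1097]
tool_rot: [-3.142, -0.0, 2.967]
contact_force: [0.3, 0.2, -2.9]
opening: 0.0121
grip_force: 20.0
```

Call:
step_arm --increments '[{"delta_pos": [0,-0.06,0],"dr": [0,0,0],"fingers": 1},{"delta_pos": [0,-0.12,0],"dr": [0,0,0],"fingers": 1},{"delta_pos": [0,-0.18,0],"dr": [0,0,0],"fingers": 1},{"delta_pos": [0,-0.24,0],"dr": [0,0,0],"fingers": 1},{"delta_pos": [0,-0.3,0],"dr": [0,0,0],"fingers": 1}]'

```text
time: 6.55
tool_pos: [0.467, -0.0133, 0.1097]
tool_rot: [-3.142, 0.0, 2.967]
contact_force: [0.1, -0.1, -3.1]
opening: 0.012
grip_force: 20.0
```

Call:
step_arm --increments '[{"delta_pos": [0,-0.04,0],"dr": [0,0,0],"fingers": 1},{"delta_pos": [0,-0.08,0],"dr": [0,0,0],"fingers": 1},{"delta_pos": [0,-0.12,0],"dr": [0,0,0],"fingers": 1},{"delta_pos": [0,-0.16,0],"dr": [0,0,0],"fingers": 1},{"delta_pos": [0,-0.2,0],"dr": [0,0,0],"fingers": 1}]'

```text
time: 7.18
tool_pos: [0.4667, -0.0152, 0.1097]
tool_rot: [-3.142, -0.0, 2.967]
contact_force: [0.5, 0.1, -3.1]
opening: 0.012
grip_force: 20.0
```

Call:
step_arm --increments '[{"delta_pos": [0,-0.04,0],"dr": [0,0,0],"fingers": 1},{"delta_pos": [0,-0.08,0],"dr": [0,0,0],"fingers": 1},{"delta_pos": [0,-0.12,0],"dr": [0,0,0],"fingers": 1},{"delta_pos": [0,-0.16,0],"dr": [0,0,0],"fingers": 1},{"delta_pos": [0,-0.2,0],"dr": [0,0,0],"fingers": 1}]'

```text
time: 7.8
tool_pos: [0.4664, -0.0172, 0.1097]
tool_rot: [-3.142, 0.0, 2.967]
contact_force: [0.2, -0.3, -4.0]
opening: 0.012
grip_force: 20.0
```

Call:
step_arm --increments '[{"delta_pos": [0,-0.04,0],"dr": [0,0,0],"fingers": 1},{"delta_pos": [0,-0.08,0],"dr": [0,0,0],"fingers": 1},{"delta_pos": [0,-0.12,0],"dr": [0,0,0],"fingers": 1},{"delta_pos": [0,-0.16,0],"dr": [0,0,0],"fingers": 1},{"delta_pos": [0,-0.2,0],"dr": [0,0,0],"fingers": 1}]'

```text
time: 8.43
tool_pos: [0.466, -0.0192, 0.1097]
tool_rot: [-3.142, 0.0, 2.967]
contact_force: [0.1, -0.7, -4.1]
opening: 0.0117
grip_force: 20.0
```

Call:
step_arm --increments '[{"delta_pos": [0,-0.04,0],"dr": [0,0,0],"fingers": 1},{"delta_pos": [0,-0.08,0],"dr": [0,0,0],"fingers": 1},{"delta_pos": [0,-0.12,0],"dr": [0,0,0],"fingers": 1},{"delta_pos": [0,-0.16,0],"dr": [0,0,0],"fingers": 1},{"delta_pos": [0,-0.2,0],"dr": [0,0,0],"fingers": 1}]'

```text
time: 9.05
tool_pos: [0.4657, -0.0208, 0.1097]
tool_rot: [3.141, 0.0, 2.967]
contact_force: [0.1, 2.9, -3.1]
opening: 0.0119
grip_force: 20.0
```

Call:
step_arm --increments '[{"delta_pos": [0,-0.02,0],"dr": [0,0,0],"fingers": 1},{"delta_pos": [0,-0.04,0],"dr": [0,0,0],"fingers": 1},{"delta_pos": [0,-0.06,0],"dr": [0,0,0],"fingers": 1},{"delta_pos": [0,-0.06,0],"dr": [0,0,0],"fingers": 1},{"delta_pos": [0,-0.06,0],"dr": [0,0,0],"fingers": 1}]'

```text
time: 9.68
tool_pos: [0.4657, -0.0211, 0.1098]
tool_rot: [3.14, 0.0, 2.967]
contact_force: [1.0, 6.2, -1.8]
opening: 0.012
grip_force: 20.0
```

Contact is felt at 6 N. Backing off about 2.4 mm, then lifting gently.

Call:
step_arm --increments '[{"delta_pos": [0,0.1,0],"dr": [0,0,0],"fingers": 1},{"delta_pos": [0,0.2,0],"dr": [0,0,0],"fingers": 1},{"delta_pos": [0,0.32,0],"dr": [0,0,0],"fingers": 1},{"delta_pos": [0,0.32,0],"dr": [0,0,0],"fingers": 1},{"delta_pos": [0,0.32,0],"dr": [0,0,0],"fingers": 1}]' --newtons 25

```text
time: 10.3
tool_pos: [0.4661, -0.0187, 0.1097]
tool_rot: [-3.141, 0.0, 2.967]
contact_force: [-1.1, -0.1, -3.3]
opening: 0.0122
grip_force: 25.0
```

Call:
step_arm --increments '[{"delta_pos": [0,0,-0.08],"dr": [0,0,0],"fingers": 1},{"delta_pos": [0,0,-0.16],"dr": [0,0,0],"fingers": 1},{"delta_pos": [0,0,-0.24],"dr": [0,0,0],"fingers": 1},{"delta_pos": [0,0,-0.32],"dr": [0,0,0],"fingers": 1},{"delta_pos": [0,0,-0.4],"dr": [0,0,0],"fingers": 1}]'

```text
time: 10.92
tool_pos: [0.4661, -0.0185, 0.1138]
tool_rot: [3.142, 0.0, 2.967]
contact_force: [-0.0, 0.3, -3.9]
opening: 0.0122
grip_force: 25.0
```

Call:
step_arm --increments '[{"delta_pos": [0,0,-0.2],"dr": [0,0,0],"fingers": 1},{"delta_pos": [0,0,-0.4],"dr": [0,0,0],"fingers": 1},{"delta_pos": [0,0,-0.6],"dr": [0,0,0],"fingers": 1},{"delta_pos": [0,0,-0.8],"dr": [0,0,0],"fingers": 1},{"delta_pos": [0,0,-1.1],"dr": [0,0,0],"fingers": 1}]'

```text
time: 11.55
tool_pos: [0.4661, -0.0185, 0.1249]
tool_rot: [3.142, -0.0, 2.967]
contact_force: [0.5, 0.9, -3.9]
opening: 0.0115
grip_force: 25.0
```

Call:
step_arm --increments '[{"delta_pos": [0,0,-0.5],"dr": [0,0,0],"fingers": 1},{"delta_pos": [0,0,-1.2],"dr": [0,0,0],"fingers": 1},{"delta_pos": [0,0,-2],"dr": [0,0,0],"fingers": 1},{"delta_pos": [0,0,-2.8],"dr": [0,0,0],"fingers": 1},{"delta_pos": [0,0,-3.4],"dr": [0,0,0],"fingers": 1}]'

```text
time: 12.18
tool_pos: [0.4663, -0.0186, 0.1594]
tool_rot: [-3.142, 0.001, 2.967]
contact_force: [0.7, -0.3, -2.9]
opening: 0.0116
grip_force: 25.0
```

```bash
python3 - <<'E'
from h import *
s=robot.observe();print(s["time"],s["tool_pos"],s["tool_rot"],s["contact_force"],s["grip_force"])
im=viewer.read_camera("side");cv2.imwrite("pics/side3.png",cv2.resize(im[100:340,170:470,::-1],None,fx=2.4,fy=2.4,interpolation=cv2.INTER_CUBIC))
# tray centre from first wrist picture corners
t=np.array([[.5837,.0961],[.6949,.1225],[.7204,.0146],[.6122,-.0096]]);c=t.mean(0)
y=s["tool_rot"][2];ux=np.array([np.cos(y),np.sin(y)]);uy=np.array([np.sin(y),-np.cos(y)])
d=c-s["tool_pos"][:2];print(c,"cm in tool xy",100*d@ux,100*d@uy)
E
```

```text
12.175 [ 0.4663 -0.0186  0.1594] [-3.1416  0.0007  2.967 ] [ 0.7201 -0.3251 -2.8718] 24.997330382466316
[0.6528 0.0559] cm in tool xy -17.07782459976131 10.574314745241244
```

View pics/side3.png

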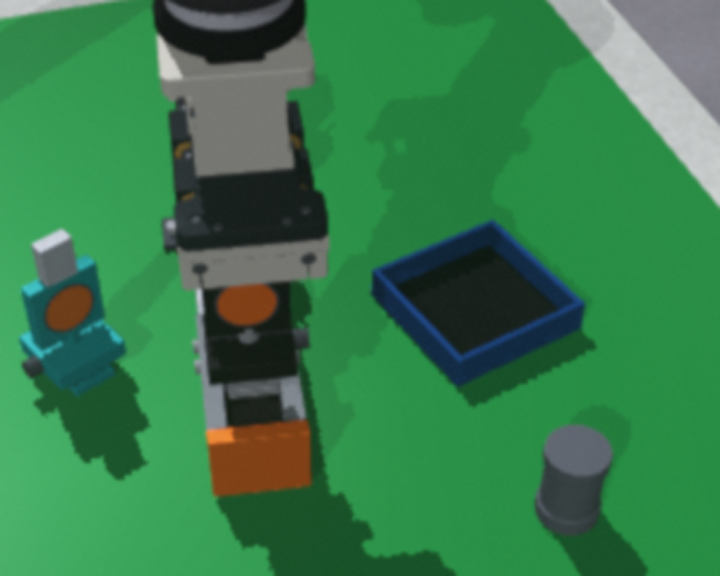

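The carrier hangs upright above the mouth with the foot at about 75 mm, so it clears the plate and the tray walls. Moving over to the tray.

Call:
step_arm --increments '[{"delta_pos": [-1,0.6,0],"dr": [0,0,0],"fingers": 1},{"delta_pos": [-3.4,2.1,0],"dr": [0,0,0],"fingers": 1},{"delta_pos": [-6.4,4,0],"dr": [0,0,0],"fingers": 1},{"delta_pos": [-9.4,5.8,0],"dr": [0,0,0],"fingers": 1},{"delta_pos": [-12,7.4,0],"dr": [0,0,0],"fingers": 1}]'

```text
time: 12.85
tool_pos: [0.5987, 0.0344, 0.1579]
tool_rot: [3.142, -0.0, 2.967]
contact_force: [0.6, -0.4, -3.9]
opening: 0.0116
grip_force: 25.0
```

Call:
step_arm --increments '[{"delta_pos": [-2.2,1.4,0],"dr": [0,0,0],"fingers": 1},{"delta_pos": [-3.8,2.4,0],"dr": [0,0,0],"fingers": 1},{"delta_pos": [-4.8,3,0],"dr": [0,0,0],"fingers": 1},{"delta_pos": [-5.1,3.2,0],"dr": [0,0,0],"fingers": 1},{"delta_pos": [-5.1,3.2,0],"dr": [0,0,0],"fingers": 1}]'

```text
time: 13.48
tool_pos: [0.6528, 0.0564, 0.1581]
tool_rot: [-3.141, -0.001, 2.967]
contact_force: [0.0, -0.2, -3.5]
opening: 0.0118
grip_force: 25.0
```

Call:
step_arm --increments '[{"delta_pos": [0,0,0.8],"dr": [0,0,0],"fingers": 1},{"delta_pos": [0,0,1.8],"dr": [0,0,0],"fingers": 1},{"delta_pos": [0,0,2.6],"dr": [0,0,0],"fingers": 1},{"delta_pos": [0,0,3.2],"dr": [0,0,0],"fingers": 1},{"delta_pos": [0,0,3.5],"dr": [0,0,0],"fingers": 1}]'

```text
time: 14.1
tool_pos: [0.6528, 0.0561, 0.1232]
tool_rot: [-3.142, -0.001, 2.967]
contact_force: [1.1, 0.0, -3.9]
opening: 0.0116
grip_force: 25.0
```

```bash
python3 - <<'E'
from h import *
s=robot.observe();print(s["time"],s["tool_pos"],s["tool_rot"],s["contact_force"],s["grip_force"])
a=viewer.read_camera("side")[80:330,230:480,::-1];b=viewer.read_camera("scene")[230:430,250:450,::-1]
o=np.hstack([cv2.resize(x,(400,400),interpolation=cv2.INTER_CUBIC) for x in (a,b)]);cv2.imwrite("pics/two4.png",o)
E
```

```text
14.1 [0.6528 0.0561 0.1232] [-3.1415 -0.0005  2.967 ] [ 1.0926  0.0369 -3.9436] 24.997197166085243
```

View pics/two4.png

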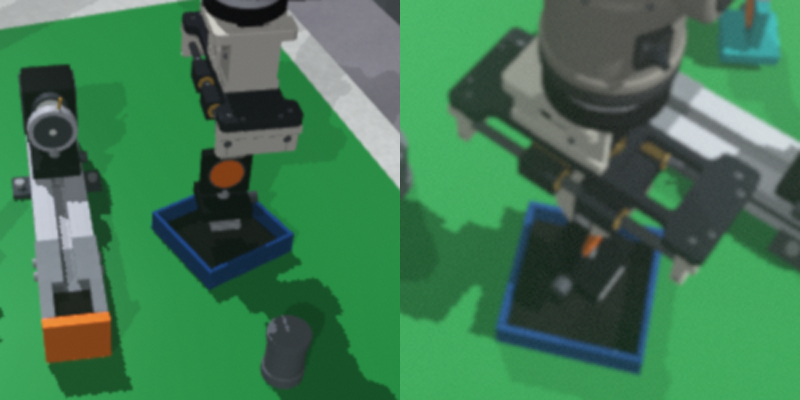

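The carrier hangs upright centrally over the tray. About 34 mm remains to the floor.

Call:
step_arm --increments '[{"delta_pos": [0,0,0.8],"dr": [0,0,0],"fingers": 1},{"delta_pos": [0,0,1.6],"dr": [0,0,0],"fingers": 1},{"delta_pos": [0,0,2.3],"dr": [0,0,0],"fingers": 1},{"delta_pos": [0,0,2.7],"dr": [0,0,0],"fingers": 1},{"delta_pos": [0,0,2.9],"dr": [0,0,0],"fingers": 1}]'

```text
time: 14.82
tool_pos: [0.6528, 0.0562, 0.0944]
tool_rot: [-3.142, -0.0, 2.967]
contact_force: [-0.9, 0.3, -4.2]
opening: 0.012
grip_force: 25.0
```

Call:
step_arm --increments '[{"delta_pos": [0,0,0.06],"dr": [0,0,0],"fingers": 1},{"delta_pos": [0,0,0.12],"dr": [0,0,0],"fingers": 1},{"delta_pos": [0,0,0.18],"dr": [0,0,0],"fingers": 1},{"delta_pos": [0,0,0.24],"dr": [0,0,0],"fingers": 1},{"delta_pos": [0,0,0.3],"dr": [0,0,0],"fingers": 1}]'

```text
time: 15.45
tool_pos: [0.653, 0.0561, 0.0918]
tool_rot: [3.142, 0.0, 2.967]
contact_force: [-0.0, -0.1, -3.6]
opening: 0.0118
grip_force: 25.0
```

Call:
step_arm --increments '[{"delta_pos": [0,0,0.03],"dr": [0,0,0],"fingers": 1},{"delta_pos": [0,0,0.06],"dr": [0,0,0],"fingers": 1},{"delta_pos": [0,0,0.09],"dr": [0,0,0],"fingers": 1},{"delta_pos": [0,0,0.12],"dr": [0,0,0],"fingers": 1},{"delta_pos": [0,0,0.15],"dr": [0,0,0],"fingers": 1}]'

```text
time: 16.08
tool_pos: [0.653, 0.0561, 0.0902]
tool_rot: [-3.142, 0.0, 2.967]
contact_force: [-1.4, -0.9, -3.1]
opening: 0.0119
grip_force: 25.0
```

Call:
step_arm --increments '[{"delta_pos": [0,0,0.02],"dr": [0,0,0],"fingers": 1},{"delta_pos": [0,0,0.04],"dr": [0,0,0],"fingers": 1},{"delta_pos": [0,0,0.06],"dr": [0,0,0],"fingers": 1},{"delta_pos": [0,0,0.08],"dr": [0,0,0],"fingers": 1},{"delta_pos": [0,0,0.1],"dr": [0,0,0],"fingers": 1}]'

```text
time: 16.7
tool_pos: [0.653, 0.0561, 0.0893]
tool_rot: [-3.142, 0.0, 2.967]
contact_force: [-0.0, 1.0, -2.4]
opening: 0.0118
grip_force: 25.0
```

Call:
step_arm --increments '[{"delta_pos": [0,0,0.02],"dr": [0,0,0],"fingers": 1},{"delta_pos": [0,0,0.04],"dr": [0,0,0],"fingers": 1},{"delta_pos": [0,0,0.06],"dr": [0,0,0],"fingers": 1},{"delta_pos": [0,0,0.06],"dr": [0,0,0],"fingers": 1},{"delta_pos": [0,0,0.06],"dr": [0,0,0],"fingers": 1}]'

```text
time: 17.32
tool_pos: [0.6531, 0.0561, 0.0892]
tool_rot: [3.142, 0.001, 2.967]
contact_force: [-2.4, -0.6, 5.3]
opening: 0.0119
grip_force: 25.0
```

On the floor (5 N up). Releasing, then retreating straight up.

Call:
step_arm --increments '[{"delta_pos": [0,0,-0.02],"dr": [0,0,0],"fingers": 0.7},{"delta_pos": [0,0,-0.02],"dr": [0,0,0],"fingers": 0.6},{"delta_pos": [0,0,-0.02],"dr": [0,0,0],"fingers": 0.4},{"delta_pos": [0,0,-0.02],"dr": [0,0,0],"fingers": 0.2},{"delta_pos": [0,0,-0.02],"dr": [0,0,0],"fingers": 0}]'

```text
time: 17.95
tool_pos: [0.6529, 0.0561, 0.0888]
tool_rot: [-3.142, 0.0, 2.967]
contact_force: [-0.3, -0.1, 0.2]
opening: 0.0423
grip_force: 0.0
```

Call:
step_arm --increments '[{"delta_pos": [0,0,-0.02],"dr": [0,0,0],"fingers": 0},{"delta_pos": [0,0,-1],"dr": [0,0,0],"fingers": 0},{"delta_pos": [0,0,-3],"dr": [0,0,0],"fingers": 0},{"delta_pos": [0,0,-6],"dr": [0,0,0],"fingers": 0},{"delta_pos": [0,0,-10],"dr": [0,0,0],"fingers": 0}]'

```text
time: 18.58
tool_pos: [0.6525, 0.0562, 0.1897]
tool_rot: [-3.141, -0.001, 2.967]
contact_force: [0.0, -0.3, -0.2]
opening: 0.0458
grip_force: 0.0
```

```bash
python3 - <<'E'
from h import *
a=viewer.read_camera("side")[80:330,230:480,::-1];b=viewer.read_camera("scene")[230:430,250:450,::-1]
s=robot.observe();print(s["time"],s["tool_pos"],s["contact_force"],s["opening"])
o=np.hstack([cv2.resize(x,(400,400),interpolation=cv2.INTER_CUBIC) for x in (a,b)]);cv2.imwrite("pics/two5.png",o)
E
```

```text
18.675 [0.6554 0.0561 0.1951] [0.4009 0.5912 0.0889] 0.045985599664394965
```

View pics/two5.png

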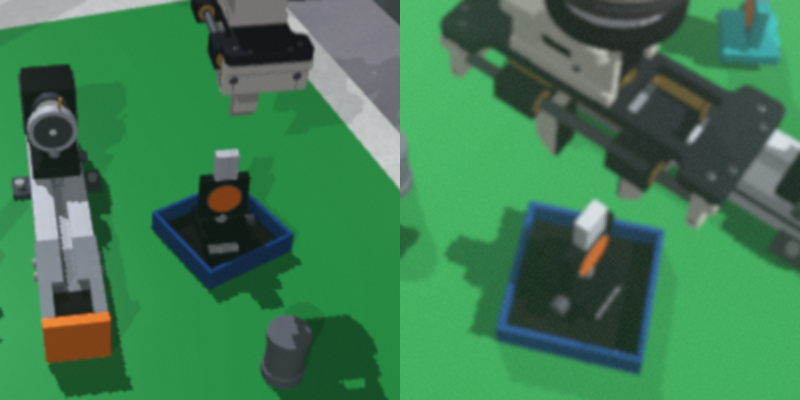

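The carrier stands upright in the tray centre, tab at (227,165) left and (590,225) right, and the gripper is clear.

```bash
python3 -c "
from cell import robot
print(robot.hand_in())"
```

```text
the job is handed in; nothing more can be done
None
```

The filter carrier is off the rail and standing upright, released, in the blue tray; the job was handed in at about 19 s, but `hand_in()` returned no verdict.

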